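# Condiments to the new stand, in reverse order

## Robot

A 6-joint arm with a two-finger parallel gripper is mounted at the origin on a cart in front of the work surface, level with it; the furniture and walls round the work are solid. World frame = base frame: x ahead of the robot, y to its left, z up, the work surface at z = 0. Lengths are in m, angles in rad, forces in N, time in s.
With the tool pointing down it reaches from about 0.325 to 0.75 m from the base axis. Payload 7.6 kg.
Tool frame: the origin (TCP) lies midway between the tips of the shut fingers; the grasp point (between the pads) lies 19 mm behind it (grasp_offset is the z of the grasp point in the tool frame, in m); z points along the fingers, y is the line along which they close (so a half turn about z gives the same grasp; the last joint's range is limited). The gripper opens to 85 mm and grips with 20 to 120 N. Pads are 22 mm wide; open, the fingers measure 114 mm over their backs; the gripper's body (76 mm by 85 mm) begins 54 mm behind the grasp point. The pads swing forward as they close: fully open they stand 13 mm farther back than shut.
Start: joints at [1.253, 0.052, 1.401, -0, 1.689, -0.07], TCP at [0.129, 0.509, 0.231] pointing down, gripper open.
Joint ranges: [-2.9, 2.9], [-0.91, 2.17], [0.12, 2.37], [-1.06, 4.2], [0.26, 2.73], [-2.93, 2.93]. Speed limits (rad/s): [2.57, 2.57, 3.01, 3.14, 3.14, 3.14].

## Interface

Orientations are given as a rotation vector (axis times angle).
In Python, from station import * gives the robot as it stands. The module is installed in compiled form; this text tells all that it offers.
- The arm moves only by the tool drive_tool, never from a script. Its arguments are lists of equal length, an entry for each row: "fingers": the finger opening in cm, from 0 to 8.54; "offset": the shift along the tool's x, y, z in cm, a list of three; "turn": the turn, a rotation vector about the tool's x, y, z in degrees, a list of three. A call has 1 to 8 rows; each row shifts and turns the commanded pose from where the row before left it, along the tool's axes as they then stand; what a row does not reach is not made up. A row lasts 1/8 s, in which the tool goes at most 62.5 mm and 10.7 degrees, less where a joint would pass 70% of its speed; a pose out of reach is approached as far as the arm can. A call with a gripper value outside its range is refused whole. The fingers move at their own pace and stop on an object; "squeeze" is the grip in N (left out, the last holds). Time passes only in rows, so rows that do not move let the fingers close. It gives the time, the measured TCP pose, the force, the opening and the grip force at its end, in the units of the state.
- get_state(): the state, without advancing time (a new reading comes with each control period).
- camera(name): name is "scene" or "top" or "wrist"; returns a dict with "color" (480x640x3 uint8, blue, green, red), "z_map" (480x640 float32, m along the optical axis (not along the pixel's ray), 0 where there is no reading), "mtx" (3x3 intrinsics, pixels), "rvec" (rotation vector, rad) and "tvec" (3), from world to camera coordinates, as OpenCV has them. Camera axes: x right, y down, z forward; pixel columns grow to the right and rows downward; lengths in m; the calibration is good to about 2 mm. The wrist camera is an equidistant fisheye: a pixel r from the principal point sees the ray r / f radians off the axis. A picture is of the moment at which its call begins.
- close_job(): hands the job in; it is judged then, once.
Trained networks look in the newest picture that a camera, given by its name, has taken for a name from the list of things; names that differ only in an ending like _2 or _b are one class to them, and where a whole thing is asked for, a point or a joint stands for the part that bears it (a point fixed in the world has none). Each returns a list of dicts, best first, with "p" (0 to 1); they miss things now and then, are a little off and sometimes report something else, mostly with a low value. They report only what shows in the picture. A call takes as long as a camera call. They do not tell look-alikes from the thing itself.
- trace(camera, label): "region" (480x640 bool, what is visible of it) and "location" ([row, column] in pixels, amid what is visible of it).
- mark_of(camera, label): "location" ([row, column] in pixels: a listed point, or the origin of a listed thing).
The state is a dict: "clock": time; "joints": joint angles; "qvel": joint speeds; "joint_efforts": joint torques, N m; "position": TCP position; "orientation": TCP orientation; "contact_force": force on the tool from outside, world axes, zero at the start; "moment": the same for the moment, N m; "opening": finger opening in m; "grasp_force": force on a finger pad.
Only numpy, scipy, OpenCV 4.12 (cv2) and the standard library are available. Lean on these libraries where they do the work, as an engineer would, in place of code of your own. Each camera call takes 0.05 s, during which the arm holds its last target. There are 200 camera calls.

## Task

The row of four condiments on the dark old stand is to move to the empty new stand with the compartments, in reverse order, because the new stand will later be turned round: what stands at the left end of the old stand goes into the right-end compartment of the new one, and so on. Stand each thing upright in the middle of its own compartment, without tipping any of them over, and leave the coffee tin, the head torch and the roll of tape behind the stands where they are.

Things in the scene. Friction and masses are not known exactly. Their poses are not given: they have to be found in the camera images.
- salt_shaker: Salt shaker: glass body 44 mm in diameter up to about z = 66 mm, domed grey top 34 mm in diameter, 90 mm high, 0.1 kg. Can be gripped round the body at z = 50 to 58 mm. Its origin is the centre of its underside, z up.
- spice_jar: Spice jar with a yellow screw cap, 45 mm in diameter, 100 mm high, 0.11 kg. Can be gripped at z = 60 to 85 mm; the cap (44 mm) begins at z = 80 mm. Its origin is the centre of its underside, z up.
- dropper_bottle: Slim brown dropper bottle: body 32 mm in diameter up to z = 62 mm, then a black collar of 24 mm and a 12 mm rubber bulb, 102 mm high in all, 0.07 kg. Can be gripped round the body at z = 45 to 58 mm. Its origin is the centre of its underside, z up.
- jam_jar: Jam jar, the widest and lowest of the four: 62 to 68 mm across, 84 mm high, 0.25 kg; the white lid (63 mm in diameter) is the part from z = 74 mm up. Can be gripped at z = 65 to 75 mm. Its origin is the centre of its underside, z up.
- pad_salt_shaker: Round cork pad under the salt shaker. Cork disc of 74 mm diameter and 4 mm thickness, fixed on the floor of the old stand; the salt shaker stands on it at the start, so it marks that thing's starting place. Its origin is the centre of its underside.
- pad_spice_jar: Round cork pad under the spice jar. Cork disc of 74 mm diameter and 4 mm thickness, fixed on the floor of the old stand; the spice jar stands on it at the start, so it marks that thing's starting place. Its origin is the centre of its underside.
- pad_dropper_bottle: Round cork pad under the dropper bottle. Cork disc of 74 mm diameter and 4 mm thickness, fixed on the floor of the old stand; the dropper bottle stands on it at the start, so it marks that thing's starting place. Its origin is the centre of its underside.
- pad_jam_jar: Round cork pad under the jam jar. Cork disc of 74 mm diameter and 4 mm thickness, fixed on the floor of the old stand; the jam jar stands on it at the start, so it marks that thing's starting place. Its origin is the centre of its underside.
- old_stand: Old stand, dark wood, fixed, left or right of the new one: shallow tray 96 (x) by 366 mm (y), a 7 mm tab past each end, no dividers. Floor at z = 10 mm, rim 14 mm high. The four stand on it in any order, on the pads at y = 135, 45, -45, -135 mm, x = 0 (feet at z = 14 mm). Origin: centre of underside, on the worktop; y points to its left end as the robot sees it, x away from the robot; turned up to 0.18 rad.
- new_stand: New stand, light wood, fixed, empty: 96 (x) by 366 mm (y), a 7 mm tab past each end, 6 mm walls and dividers, four compartments 84 x 84 mm inside, centred at y = 135, 45, -45, -135 mm, x = 0. Floor at z = 10 mm, walls 20 mm high. Origin: centre of underside, on the worktop; y points to its left end as the robot sees it, x away from the robot; turned up to 0.18 rad.
- microwave_front (a point): Fixed obstacle behind the right-hand stand: the front of the microwave oven; this point lies on the worktop below the middle of its door. The front is flat, 507 mm wide (y) and 305 mm high, square to the robot (x away from it), with an upright bar handle 177 mm to the right standing 39 mm out. Keep gripper and wrist clear of it when moving sideways.
- coffee_tin: Bystander: orange square coffee tin with a wooden lid, 87 x 87 mm, 110 mm high. Its origin is the centre of its underside, z up.
- head_torch: Bystander: black head torch with its grey strap, 54 x 134 mm, 43 mm high. Its origin is the centre of its underside, z up.
- tape_roll: Bystander: roll of tape lying flat, 104 mm across, 25 mm high. Its origin is the centre of its underside, z up.
Things that resemble listed ones, but are neither listed nor needed, are in the scene too. What is shaped like the spice_jar but blue is not meant. Leave any red look-alike of the dropper_bottle alone.

How it is judged:
At the end, for the whole second after the job is handed in: The four stand upright (0.1 rad) and at rest on the new stand's compartment floors, each within 15 mm (along and across) of its compartment's centre, in the reverse of their order on the old stand: left-end thing in the right-end compartment, second from left second from right, and so on (((y of pad_salt_shaker in the frame of old_stand between 0.115 and 0.155 m and y of salt_shaker in the frame of new_stand between -0.15 and -0.12 m) or (y of pad_salt_shaker in the frame of old_stand between 0.025 and 0.065 m and y of salt_shaker in the frame of new_stand between -0.06 and -0.03 m) or (y of pad_salt_shaker in the frame of old_stand between -0.065 and -0.025 m and y of salt_shaker in the frame of new_stand between 0.03 and 0.06 m) or (y of pad_salt_shaker in the frame of old_stand between -0.155 and -0.115 m and y of salt_shaker in the frame of new_stand between 0.12 and 0.15 m)) and x of salt_shaker in the frame of new_stand between -0.015 and 0.015 m and z of salt_shaker in the frame of new_stand between 0.005 and 0.015 m and angle between each of salt_shaker, spice_jar, dropper_bottle, jam_jar's own z axis and vertical below 0.1 rad and linear speed of each of salt_shaker, spice_jar, dropper_bottle, jam_jar below 0.02 m/s and angular speed of each of salt_shaker, spice_jar, dropper_bottle, jam_jar below 0.2 rad/s and ((y of pad_spice_jar in the frame of old_stand between 0.115 and 0.155 m and y of spice_jar in the frame of new_stand between -0.15 and -0.12 m) or (y of pad_spice_jar in the frame of old_stand between 0.025 and 0.065 m and y of spice_jar in the frame of new_stand between -0.06 and -0.03 m) or (y of pad_spice_jar in the frame of old_stand between -0.065 and -0.025 m and y of spice_jar in the frame of new_stand between 0.03 and 0.06 m) or (y of pad_spice_jar in the frame of old_stand between -0.155 and -0.115 m and y of spice_jar in the frame of new_stand between 0.12 and 0.15 m)) and x of spice_jar in the frame of new_stand between -0.015 and 0.015 m and z of spice_jar in the frame of new_stand between 0.005 and 0.015 m and ((y of pad_dropper_bottle in the frame of old_stand between 0.115 and 0.155 m and y of dropper_bottle in the frame of new_stand between -0.15 and -0.12 m) or (y of pad_dropper_bottle in the frame of old_stand between 0.025 and 0.065 m and y of dropper_bottle in the frame of new_stand between -0.06 and -0.03 m) or (y of pad_dropper_bottle in the frame of old_stand between -0.065 and -0.025 m and y of dropper_bottle in the frame of new_stand between 0.03 and 0.06 m) or (y of pad_dropper_bottle in the frame of old_stand between -0.155 and -0.115 m and y of dropper_bottle in the frame of new_stand between 0.12 and 0.15 m)) and x of dropper_bottle in the frame of new_stand between -0.015 and 0.015 m and z of dropper_bottle in the frame of new_stand between 0.005 and 0.015 m and ((y of pad_jam_jar in the frame of old_stand between 0.115 and 0.155 m and y of jam_jar in the frame of new_stand between -0.15 and -0.12 m) or (y of pad_jam_jar in the frame of old_stand between 0.025 and 0.065 m and y of jam_jar in the frame of new_stand between -0.06 and -0.03 m) or (y of pad_jam_jar in the frame of old_stand between -0.065 and -0.025 m and y of jam_jar in the frame of new_stand between 0.03 and 0.06 m) or (y of pad_jam_jar in the frame of old_stand between -0.155 and -0.115 m and y of jam_jar in the frame of new_stand between 0.12 and 0.15 m)) and x of jam_jar in the frame of new_stand between -0.015 and 0.015 m and z of jam_jar in the frame of new_stand between 0.005 and 0.015 m); the robot touches nothing.
It fails at once if one of the four condiments is tipped over (angle between any of salt_shaker, spice_jar, dropper_bottle, jam_jar's own z axis and vertical above 0.7 rad).
It fails at once if the coffee tin, the head torch or the roll of tape is displaced by more than 30 mm (distance of any of coffee_tin, head_torch, tape_roll from where it was at the start of the episode above 0.03 m).
It also fails if it takes over 120 s, if anything falls off the work surface, if the arm or the gripper's body presses on something with over 40 N, if the wrist force passes 120 N, or if a joint passes its speed limit or range.

## Working session

There is one attempt and no reset: what is moved stays moved. The work goes in short steps, Python scripts to look and compute and a tool call to move; the robot and the scene stay as the last step left them, time stands still between calls to the robot, and variables do not carry over. Pictures are saved under pics/ and viewed, at most 14 in all, crops included, and the job is handed in when it is done.

Besides the shell and the picture viewer there is one more tool, called after "Emit:" as name(argument=value, ...) on one line, values as JSON. drive_tool: Moves the arm, as the interface text tells. Its arguments: {"type":"object","properties":{"fingers":{"type":"array"},"offset":{"type":"array"},"turn":{"type":"array"},"squeeze":{"type":"number"}},"required":["fingers","offset","turn"]}

```bash
mkdir -p pics
python3 - <<'E'
from station import *
import cv2,numpy as np
s=get_state(); print({k:np.round(v,3) for k,v in s.items()})
for c in ["top","scene"]:
    d=camera(c); cv2.imwrite(f"pics/{c}0.png",d["color"]); print(c,d["mtx"],d["rvec"],d["tvec"])
E
```

```text
{'clock': np.float64(0.0), 'joints': array([ 1.253,  0.053,  1.402,  0.   ,  1.689, -0.07 ]), 'qvel': array([-0.001, -0.   , -0.001, -0.001,  0.001,  0.   ]), 'joint_efforts': array([-0.0000e+00, -3.8167e+01, -3.6018e+01, -0.0000e+00,  6.0000e-03,
       -0.0000e+00]), 'position': array([0.129, 0.509, 0.23 ]), 'orientation': array([-3.880e-01, -3.117e+00,  2.000e-03]), 'contact_force': array([-0.507,  0.052, -0.014]), 'moment': array([-0.006, -0.035, -0.031]), 'grasp_force': np.float64(0.0), 'opening': np.float64(0.086)}
top [[445.75517196   0.         313.30184007]
 [  0.         445.75517196 233.24918143]
 [  0.           0.           1.        ]] [ 2.11914049 -2.18157078  0.13860925] [-0.05028571  0.55746596  1.30245578]
scene [[594.69295979   0.         320.61941708]
 [  0.         594.69295979 229.50050042]
 [  0.           0.           1.        ]] [ 1.97638701 -0.47094498  0.33006797] [-0.4927158   0.13669952  1.52064126]
```

View pics/top0.png

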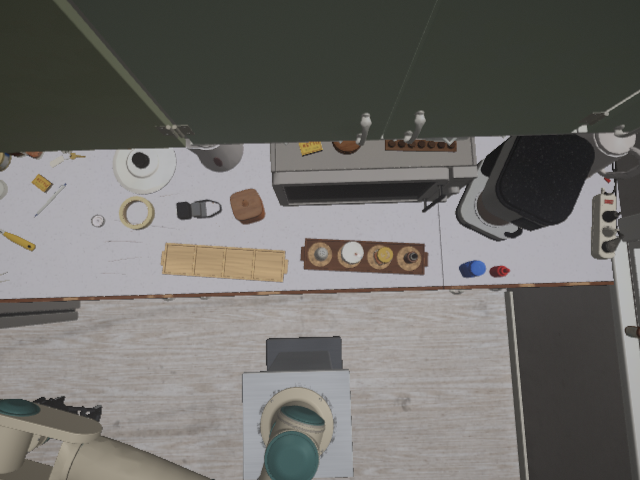

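View pics/scene0.png

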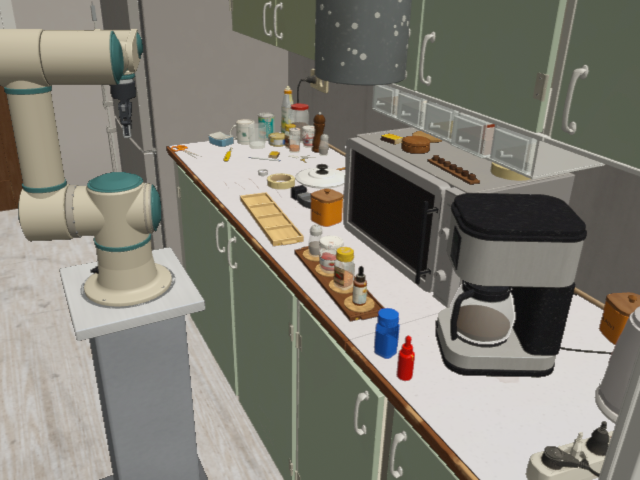

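The top view shows the old stand at about (365,257) with, left to right, salt (320,254), jam (352,254), spice (382,256) and dropper (410,258). The empty new stand is at (225,262). In the new stand, left to right, the order must be dropper, spice, jam, salt. The blue and red look-alikes stand at (475,269) and (500,271).

```bash
cat > h.py <<'E'
from station import *
import cv2,numpy as np
def world(d,rc,z=None):
    """pixels (row,col) -> world; on plane z, or by depth"""
    rc=np.atleast_2d(rc).astype(float); R=cv2.Rodrigues(d["rvec"])[0]; t=np.ravel(d["tvec"]); C=-R.T@t
    ray=np.c_[(rc[:,1]-d["mtx"][0,2])/d["mtx"][0,0],(rc[:,0]-d["mtx"][1,2])/d["mtx"][1,1],np.ones(len(rc))]@R
    if z is None: s=d["z_map"][rc[:,0].astype(int),rc[:,1].astype(int)]
    else: s=(z-C[2])/ray[:,2]
    return C+ray*np.c_[s]
E
python3 - <<'E'
from h import *
for c in ["top","scene"]:
    d=camera(c)
    if c=="top": print("cam",world(d,[[0,0]],0)[0])
    for n in ["old_stand","new_stand","salt_shaker","spice_jar","dropper_bottle","jam_jar","pad_salt_shaker","coffee_tin","head_torch","tape_roll"]:
        for t in trace(c,n)[:4 if 'pad' in n else 2]:
            if t["p"]<.3: continue
            P=world(d,np.argwhere(t["region"])); P=P[np.isfinite(P).all(1)]
            r=cv2.minAreaRect(P[:,:2].astype(np.float32)) 
            print(c,n,round(t["p"],2),np.round(t["location"]),len(P),"med",np.round(np.median(P,0),3),"min",np.round(np.percentile(P,1,0),3),"max",np.round(np.percentile(P,99,0),3),"rect",np.round(r[0],3),np.round(r[1],3),round(r[2],1))
        m=mark_of(c,n)
        if m: print("   mark",np.round(m[0]["location"],1),round(m[0]["p"],2),np.round(world(d,m[0]["location"],.014 if n[-5:]!="stand" else 0)[0],3))
m=mark_of("top","microwave_front"); d=camera("top"); print([ (x["p"],world(d,x["location"],0)) for x in m[:1]])
E
```

```text
cam [1.37635823 0.95610125 0.        ]
top old_stand 0.59 [258. 365.] 1911 med [ 0.479 -0.219  0.011] min [ 0.426 -0.405 -0.002] max [ 0.541 -0.027  0.02 ] rect [ 0.484 -0.216] [0.169 0.385] 8.2
   mark [256.2 363.2] 0.84 [ 0.485 -0.217  0.   ]
top new_stand 0.79 [258. 223.] 3923 med [0.478 0.206 0.01 ] min [0.42  0.019 0.002] max [0.535 0.392 0.024] rect [0.472 0.162] [0.486 0.117] 81.4
   mark [213.4 138.1] 0.65 [0.639 0.477 0.   ]
top salt_shaker 0.69 [256. 319.] 165 med [ 0.487 -0.085  0.095] min [ 0.471 -0.105  0.045] max [ 0.508 -0.067  0.106] rect [ 0.49  -0.085] [0.04  0.037] 46.6
   mark [255.6 318.2] 0.64 [ 0.49  -0.079  0.014]
top spice_jar 0.95 [270. 475.] 377 med [ 0.434 -0.516  0.094] min [ 0.411 -0.549  0.003] max [ 0.458 -0.504  0.105] rect [ 0.42  -0.315] [0.05  0.495] 4.0
top spice_jar 0.65 [260. 372.] 247 med [ 0.475 -0.249  0.014] min [ 0.444 -0.288  0.006] max [ 0.519 -0.227  0.101] rect [ 0.479 -0.256] [0.077 0.058] 15.1
   mark [269.7 465.2] 0.9 [ 0.434 -0.521  0.014]
top dropper_bottle 0.72 [260. 412.] 146 med [ 0.471 -0.345  0.074] min [ 0.458 -0.365  0.016] 
[... 3168 characters left out ...]
   mark [254.4 311.4] 0.42 [ 0.483 -0.083  0.014]
scene coffee_tin 0.95 [205. 324.] 1172 med [0.626 0.097 0.057] min [ 0.594  0.032 -0.001] max [0.777 0.361 0.105] rect [ 0.289 -0.502] [2.005 0.113] 60.8
   mark [221.7 323.9] 0.62 [0.617 0.094 0.014]
scene head_torch 0.8 [199. 301.] 326 med [0.629 0.292 0.025] min [0.615 0.224 0.002] max [0.664 0.336 0.045] rect [0.639 0.278] [0.119 0.052] 89.6
   mark [203.  304.2] 0.61 [0.627 0.253 0.014]
scene tape_roll 0.9 [182. 282.] 360 med [0.64  0.466 0.017] min [ 0.59   0.419 -0.003] max [0.683 0.528 0.028] rect [ 0.22  -0.419] [2.095 0.091] 64.9
   mark [182.9 281.4] 0.95 [0.634 0.453 0.014]
[(0.7, array([[ 0.46876028, -0.36276149,  0.        ]]))]
```

Run:
```python
from h import *
from scipy.optimize import minimize
d=camera("top")
rc=np.argwhere(d["z_map"]>0); P=world(d,rc); col=d["color"][rc[:,0],rc[:,1]].astype(int)
def sel(m): return P[m],col[m]
roi=(P[:,0]>.39)&(P[:,0]<.56)&(P[:,2]<.04)
sat=col.max(1)-col.min(1)
for n,y0,y1,h in[("new",-.01,.43,.02),("old",-.44,0.0,.014)]:
    m=roi&(P[:,1]>y0)&(P[:,1]<y1)&(P[:,2]>.004)
    img=np.zeros((480,640),np.uint8); img[rc[m][:,0],rc[m][:,1]]=255
    k,l,st,_=cv2.connectedComponentsWithStats(img); b=1+np.argmax(st[1:,4])
    q=np.argwhere(l==b); 
    W=world(d,q,h)  # outline is rim
    H=cv2.convexHull(W[:,:2].astype(np.float32))[:,0]
    r=cv2.minAreaRect(W[:,:2].astype(np.float32)); print(n,st[b],np.round(r[0],4),np.round(r[1],3),round(r[2],2))
# things: top-surface points
for n,y,x,z0,z1 in[("salt",-.085,.49,.06,.11),("jam",-.175,.488,.085,.11),("spice",-.262,.48,.095,.125),("dropper",-.35,.474,.10,.125)]:
    m=(np.hypot(P[:,0]-x,P[:,1]-y)<.045)&(P[:,2]>z0)&(P[:,2]<z1)
    A=P[m]; (c,rad)=cv2.minEnclosingCircle(A[:,:2].astype(np.float32)); print(n,len(A),np.round(A.mean(0),4),np.round(c,4),round(rad,4))
m=(P[:,0]>.55)&(P[:,0]<.9)&(P[:,2]>.1)&(P[:,2]<.25)&(P[:,1]<0)&(P[:,1]>-.4)
print("mw",np.percentile(P[m],[1,5,50],axis=0))
im=d["color"][220:300,140:440]; cv2.imwrite("pics/crop.png",cv2.resize(im,None,fx=2.6,fy=2.6,interpolation=cv2.INTER_CUBIC))
```

```text
new [ 161  242  127   41 3823] [0.479  0.2055] [0.384 0.1  ] 84.5
old [ 301  238  127   38 2889] [ 0.4841 -0.2174] [0.384 0.103] 85.05
salt 136 [ 0.4886 -0.0866  0.0926] [ 0.4907 -0.0865] 0.0191
jam 386 [ 0.4895 -0.1761  0.0974] [ 0.4902 -0.1764] 0.0318
spice 206 [ 0.4788 -0.2646  0.113 ] [ 0.4798 -0.2657] 0.0226
dropper 20 [ 0.4732 -0.3509  0.1103] [ 0.4729 -0.351 ] 0.0065
mw [[ 0.6063693  -0.39727486  0.10196667]
 [ 0.64195515 -0.39131539  0.10939267]
 [ 0.64834435 -0.21319645  0.18207436]]
```

View pics/crop.png

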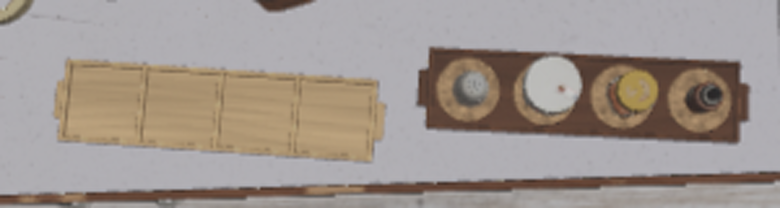

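Run:
```python
from h import *
from scipy.optimize import minimize
d=camera("top"); R=cv2.Rodrigues(d["rvec"])[0]; print("cam",(-R.T@d["tvec"].ravel()))
rc=np.argwhere(np.ones((480,640),bool)); 
col=d["color"].astype(int); sat=(col.max(2)-col.min(2))
rel=sat/(col.max(2)+1)
for n,cx,cy,h in[("new",.479,.2055,.02),("old",.484,-.2174,.014)]:
    W=world(d,rc,h)[:,:2]; near=(abs(W[:,0]-cx)<.10)&(abs(W[:,1]-cy)<.215)
    M=(rel>.2).astype(np.uint8); 
    if n=="old": M=((rel>.2)|(col.max(2)<110)).astype(np.uint8)
    M=cv2.morphologyEx(M,cv2.MORPH_CLOSE,np.ones((5,5)))
    m=M.ravel()[near]; Q=W[near]
    # keep out the table's front edge
    def cost(p):
        c,s=np.cos(p[2]),np.sin(p[2]); D=Q-p[:2]; u=D[:,0]*c+D[:,1]*s; v=-D[:,0]*s+D[:,1]*c
        sg=lambda a,b: 1/(1+np.exp(-np.clip((b-abs(a))/.0012,-50,50)))
        f=np.maximum(sg(u,.048)*sg(v,.183),sg(u,.014)*sg(v,.19))
        w=(abs(u)<.062)
        return np.sum(w*(f-m)**2)/1.
    best=min((minimize(cost,[cx,cy,a],method="Nelder-Mead",options=dict(initial_simplex=[[cx,cy,a],[cx+.01,cy,a],[cx,cy+.01,a],[cx,cy,a+.04]])) for a in(-.11,-.06)),key=lambda r:r.fun)
    p=best.x; print(n,np.round(p,4),best.fun)
    for v in(.135,.045,-.045,-.135): print(v,np.round([p[0]-np.sin(p[2])*v,p[1]+np.cos(p[2])*v],4))
```

```text
cam [ 0.37808114 -0.06960132  1.36451395]
new [ 0.4789  0.2072 -0.0965] 81.30861640071275
0.135 [0.4919 0.3415]
0.045 [0.4832 0.252 ]
-0.045 [0.4746 0.1624]
-0.135 [0.4659 0.0728]
old [ 0.4845 -0.217  -0.0768] 568.7647883163129
0.135 [ 0.4949 -0.0824]
0.045 [ 0.488  -0.1721]
-0.045 [ 0.4811 -0.2619]
-0.135 [ 0.4742 -0.3516]
```

Emit:
drive_tool(fingers=[8.5,8.5,8.5,8.5,8.5,8.5,8.5,8.5], offset=[[0,0,0],[0,0,0],[0,0,0],[0,0,0],[0,0,0],[0,0,0],[0,0,0],[0,0,0]], turn=[[0,0,9.5],[0,0,9.5],[0,0,9.5],[0,0,9.5],[0,0,9.5],[0,0,9.5],[0,0,9.5],[0,0,9.3]], squeeze=30)

```text
clock: 3.4
position: [0.1288, 0.509, 0.2313]
orientation: [-2.227, -2.215, -0.0]
contact_force: [0.6, 0.3, -0.4]
opening: 0.0852
grasp_force: 0.0
```

Emit:
drive_tool(fingers=[8.5,8.5,8.5,8.5,8.5,8.5,8.5,8.5], offset=[[-3.0,5.0,0],[-3.0,5.0,0],[-3.0,5.0,0],[-3.0,5.0,0],[-4,4.5,0],[-5,4.0,0],[-5,3.5,0],[-5,3.0,0]], turn=[[0,0,0],[0,0,0],[0,0,0],[0,0,0],[0,0,0],[0,0,0],[0,0,0],[0,0,0]])

```text
clock: 4.4
position: [0.4788, 0.1984, 0.2314]
orientation: [2.222, 2.221, 0.001]
contact_force: [0.3, 0.3, -0.2]
opening: 0.0847
grasp_force: 0.0
```

Run:
```python
from h import *
s=get_state(); print(s["position"],s["orientation"],s["joints"])
d=camera("wrist"); cv2.imwrite("pics/w0.png",d["color"]); print(d["mtx"],d["rvec"],d["tvec"])
```

```text
[0.47879928 0.19837258 0.23136625] [2.22157304e+00 2.22118124e+00 6.67224627e-04] [3.21465497e-01 3.27979560e-02 1.42059290e+00 1.09502657e-04
 1.68778124e+00 3.21654678e-01]
[[371.64829954   0.         317.8331078 ]
 [  0.         371.64829954 235.79528245]
 [  0.           0.           1.        ]] [-2.84495550e+00 -6.95354835e-04  5.10637194e-04] [-0.47847244  0.1512364   0.43728648]
```

View pics/w0.png

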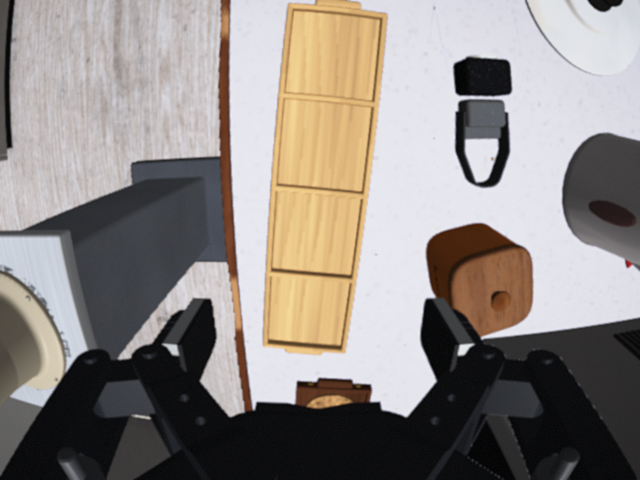

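The wrist view shows the whole new stand. Its outer corners are at (288,4), (386,13), (264,346) and (344,351) in (col,row), and the compartments are empty.

```bash
cat >> h.py <<'E'
def wworld(d,cr,z):
    """fisheye pixels (col,row) -> world on plane z"""
    K=d["mtx"]; u=cv2.fisheye.undistortPoints(np.array(cr,float)[None],K,np.zeros(4))[0]
    R=cv2.Rodrigues(d["rvec"])[0]; C=-R.T@np.ravel(d["tvec"]); ray=np.c_[u,np.ones(len(u))]@R
    z=np.broadcast_to(z,len(u)); return C+ray*((z-C[2])/ray[:,2])[:,None]
E
python3 - <<'E'
from h import *
d=camera("wrist")
W=wworld(d,[(288,4),(386,13),(264,346),(344,351)],.02)[:,:2]; print(np.round(W,4), W.mean(0))
v=(W[:2].mean(0)-W[2:].mean(0)); print(np.hypot(*v),np.arctan2(-v[0],v[1]),np.hypot(*(W[0]-W[1])),np.hypot(*(W[2]-W[3])))
c=W.mean(0);u=v/np.hypot(*v)
for k in(.135,.045,-.045,-.135):print(k,np.round(c+k*u,4))
E
```

```text
[[0.4542 0.3868]
 [0.5468 0.3789]
 [0.419  0.027 ]
 [0.5104 0.0203]] [0.4826072 0.2032612]
0.36097870294259815 -0.09944883373020931 0.09293294929591905 0.09158614368559345
0.135 [0.496  0.3376]
0.045 [0.4871 0.248 ]
-0.045 [0.4781 0.1585]
-0.135 [0.4692 0.0689]
```

Emit:
drive_tool(fingers=[8.5,8.5,8.5,8.5,8.5,8.5,8.5,8.5], offset=[[-5.2,0,0],[-5.2,0,0],[-5.2,0,0],[-5.2,0,0],[-5.2,0,0],[-5.2,0,0],[-5.2,0,0],[-5.2,0,0]], turn=[[0,0,0],[0,0,0],[0,0,0],[0,0,0],[0,0,0],[0,0,0],[0,0,0],[0,0,0]])

```text
clock: 5.5
position: [0.4778, -0.2169, 0.2315]
orientation: [2.221, 2.222, 0.001]
contact_force: [1.1, 0.1, 0.3]
opening: 0.085
grasp_force: 0.0
```

Run:
```python
from h import *
s=get_state(); print(s["position"],s["orientation"],s["joints"])
d=camera("wrist"); cv2.imwrite("pics/w1.png",d["color"]);
```

```text
[ 0.47784241 -0.21691654  0.23145313] [2.22051654e+00 2.22190595e+00 8.35664886e-04] [-4.96731719e-01  5.11491608e-02  1.40153198e+00  4.20482573e-04
  1.68844831e+00 -4.97307783e-01]
```

View pics/w1.png

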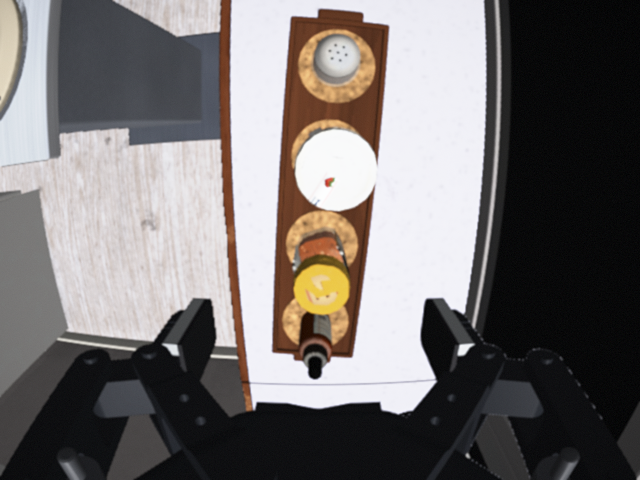

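The wrist view shows the tops in (col,row): salt (338,55), jam lid (336,169), spice cap (322,288) and dropper bulb tip (315,369).

Run:
```python
from h import *
d=camera("wrist")
print(np.round(wworld(d,[(338,55),(336,169),(322,288),(315,369),(338,65)],[.10,.098,.114,.116,.014]),4))
```

```text
[[ 0.4914 -0.0956  0.1   ]
 [ 0.4901 -0.1805  0.098 ]
 [ 0.4796 -0.2693  0.114 ]
 [ 0.4737 -0.346   0.116 ]
 [ 0.4959 -0.0893  0.014 ]]
```

Emit:
drive_tool(fingers=[8.5,8.5,8.5,8.5,8.5,8.5,8.5,8.5], offset=[[-5,-0.4,0],[-5,0,0],[-3.3,0,0],[0,0,5],[0,0,5],[0,0,4],[0,0,2.5],[0,0,1.5]], turn=[[0,0,0],[0,0,0],[0,0,0],[0,0,0],[0,0,0],[0,0,0],[0,0,0],[0,0,0]])

```text
clock: 6.6
position: [0.4739, -0.3475, 0.0498]
orientation: [-2.219, -2.221, -0.0]
contact_force: [-0.2, 0.2, -0.0]
opening: 0.0848
grasp_force: 0.0
```

Emit:
drive_tool(fingers=[5,2.5,2.5,2.5,2.5,2.5], offset=[[0,0,0],[0,0,0],[0,0,0],[0,0,0],[0,0,0],[0,0,0]], turn=[[0,0,0],[0,0,0],[0,0,0],[0,0,0],[0,0,0],[0,0,0]])

```text
clock: 7.35
position: [0.4745, -0.3493, 0.0528]
orientation: [2.22, 2.22, 0.001]
contact_force: [-0.1, 0.8, 5.8]
opening: 0.0312
grasp_force: 29.9
```

Emit:
drive_tool(fingers=[2.5,2.5,2.5,2.5,2.5,2.5,2.5,2.5], offset=[[0,0,-2],[0,0,-4],[0,0,-5],[0,0,-5],[4,0,0],[5,0,0],[5,0,0],[5,0,0]], turn=[[0,0,0],[0,0,0],[0,0,0],[0,0,0],[0,0,0],[0,0,0],[0,0,0],[0,0,0]])

```text
clock: 8.35
position: [0.4734, -0.1573, 0.2124]
orientation: [2.221, 2.221, 0.001]
contact_force: [0.8, 0.5, -1.7]
opening: 0.0312
grasp_force: 30.0
```

Emit:
drive_tool(fingers=[2.5,2.5,2.5,2.5,2.5,2.5,2.5,2.5], offset=[[6,0,0],[6,0,0],[6,0,0],[6,0,0],[6,0,0],[6,0,0],[6,0,0],[4,1,0]], turn=[[0,0,0],[0,0,0],[0,0,0],[0,0,0],[0,0,0],[0,0,0],[0,0,0],[0,0,0]])

```text
clock: 9.35
position: [0.483, 0.3037, 0.2125]
orientation: [2.219, 2.224, 0.001]
contact_force: [0.1, -0.8, -0.4]
opening: 0.0309
grasp_force: 30.0
```

Emit:
drive_tool(fingers=[2.5,2.5,2.5], offset=[[3,1,0],[1,0,0],[0,0,0]], turn=[[0,0,0],[0,0,0],[0,0,0]])

```text
clock: 9.72
position: [0.4935, 0.3411, 0.2116]
orientation: [2.221, 2.222, -0.0]
contact_force: [-0.1, 0.3, -0.5]
opening: 0.0307
grasp_force: 30.0
```

Emit:
drive_tool(fingers=[2.5,2.5,2.5,2.5,2.5,2.5,2.5,2.5], offset=[[0,0,4.5],[0,0,4.5],[0,0,3.5],[0,0,2],[0,0,1],[0,0,0.4],[0,0,0.2],[0,0,0]], turn=[[0,0,0],[0,0,0],[0,0,0],[0,0,0],[0,0,0],[0,0,0],[0,0,0],[0,0,0]])

```text
clock: 10.72
position: [0.4942, 0.3415, 0.0511]
orientation: [2.221, 2.221, 0.002]
contact_force: [-0.8, -0.8, -0.4]
opening: 0.0309
grasp_force: 30.0
```

Run:
```python
from h import *
d=camera("wrist"); s=get_state(); print(s["position"],s["contact_force"]); cv2.imwrite("pics/w2.png",d["color"]);
```

```text
[0.49417084 0.3414567  0.05113318] [-0.16649596  0.37043869 -0.6497265 ]
```

View pics/w2.png

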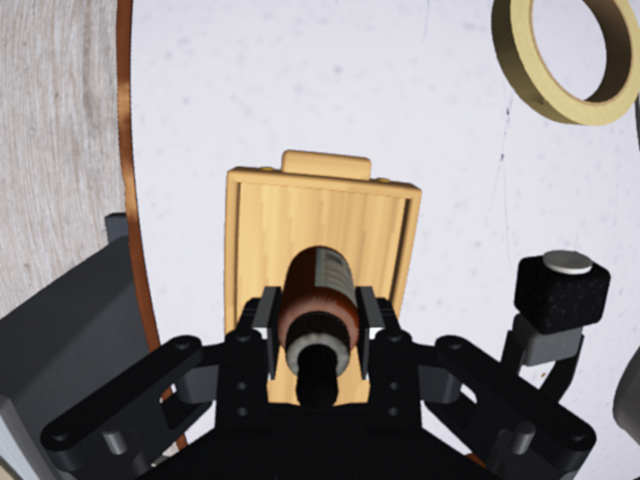

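The bottle hangs in the left compartment. The end wall's outer corners are at about (229,172) and (419,189), which lets me check the stand position from close range.

Run:
```python
from h import *
d=camera("wrist")
W=wworld(d,[(229,172),(419,189)],.02)[:,:2]; print(np.round(W,4)); m=W.mean(0); a=-.098; print("comp centre",m+.048*np.array([np.sin(a),-np.cos(a)]))
```

```text
[[0.4514 0.3945]
 [0.5428 0.3865]]
comp centre [0.49243015 0.3427243 ]
```

Emit:
drive_tool(fingers=[2.5,2.5,4,6,6,6,6,8.5], offset=[[0,0,0.2],[0,0,0],[0,0,0],[0,0,0],[0,0,0],[0,0,-3],[0,0,-6],[0,0,-6]], turn=[[0,0,0],[0,0,0],[0,0,0],[0,0,0],[0,0,0],[0,0,0],[0,0,0],[0,0,0]])

```text
clock: 11.82
position: [0.4934, 0.341, 0.1996]
orientation: [-2.221, -2.221, 0.001]
contact_force: [0.3, 1.2, 1.5]
opening: 0.0763
grasp_force: 0.0
```

```bash
cat > chk.py <<'E'
from h import *
import sys
d=camera("top"); rc=np.argwhere(d["z_map"]>0); P=world(d,rc)
for n,x,y,z0,z1 in[("dropper",.492,.342,.09,.125),("spice",.4835,.2525,.09,.12),("jam",.4745,.163,.08,.11),("salt",.466,.073,.08,.11)]:
    A=P[(np.hypot(P[:,0]-x,P[:,1]-y)<.05)&(P[:,2]>z0)&(P[:,2]<z1)]
    if len(A)>4:
        c,r=cv2.minEnclosingCircle(A[:,:2].astype(np.float32)); print(n,len(A),np.round(A.mean(0),4),np.round(c,4),round(r,4))
print(get_state()["position"])
E
python3 chk.py
```

```text
dropper 24 [0.4924 0.3362 0.1042] [0.4921 0.3348] 0.009
[0.49588104 0.342474   0.21031146]
```

Emit:
drive_tool(fingers=[8.5,8.5,8.5,8.5,8.5,8.5,8.5,8.5], offset=[[-6,-0.7,0],[-6,-0.7,0],[-6,0,0],[-6,0,0],[-6,0,0],[-6,0,0],[-6,0,0],[-6,0,0]], turn=[[0,0,0],[0,0,0],[0,0,0],[0,0,0],[0,0,0],[0,0,0],[0,0,0],[0,0,0]])

```text
clock: 12.88
position: [0.4795, -0.1407, 0.1983]
orientation: [2.221, 2.221, 0.001]
contact_force: [1.5, -0.4, 0.6]
opening: 0.0851
grasp_force: 0.0
```

Emit:
drive_tool(fingers=[8.5,8.5,8.5,8.5,8.5], offset=[[-6,0,0],[-4,0,0],[-2,0,0],[-0.8,0,0],[0,0,0]], turn=[[0,0,0],[0,0,0],[0,0,0],[0,0,0],[0,0,0]])

```text
clock: 13.5
position: [0.4801, -0.2661, 0.1982]
orientation: [-2.22, -2.222, -0.001]
contact_force: [-0.2, 0.1, -0.1]
opening: 0.0849
grasp_force: 0.0
```

Emit:
drive_tool(fingers=[8.5,8.5,8.5,8.5,5,4,4,4], offset=[[0,0,5],[0,0,5],[0,0,2.4],[0,0,1],[0,0,0],[0,0,0],[0,0,0],[0,0,0]], turn=[[0,0,0],[0,0,0],[0,0,0],[0,0,0],[0,0,0],[0,0,0],[0,0,0],[0,0,0]])

```text
clock: 14.5
position: [0.4808, -0.2672, 0.0663]
orientation: [2.219, 2.219, 0.002]
contact_force: [0.0, 0.9, 6.4]
opening: 0.047
grasp_force: 31.5
```

Emit:
drive_tool(fingers=[4,4,4,4,4,4,4,4], offset=[[0,0,0],[0,0,-2],[0,0,-5],[0,0,-5],[0,0,-3],[4,0,0],[6,0,0],[6,0,0]], turn=[[0,0,0],[0,0,0],[0,0,0],[0,0,0],[0,0,0],[0,0,0],[0,0,0],[0,0,0]])

```text
clock: 15.5
position: [0.4795, -0.1054, 0.2145]
orientation: [2.222, 2.22, 0.001]
contact_force: [0.3, 0.4, -1.2]
opening: 0.047
grasp_force: 31.3
```

Emit:
drive_tool(fingers=[4,4,4,4,4,4,4,4], offset=[[6,0,0],[6,0,0],[6,0,0],[6,0,0],[6,0.3,0],[4,0,0],[1.9,0,0],[0,0,0]], turn=[[0,0,0],[0,0,0],[0,0,0],[0,0,0],[0,0,0],[0,0,0],[0,0,0],[0,0,0]])

```text
clock: 16.5
position: [0.4827, 0.2525, 0.2142]
orientation: [2.22, 2.223, -0.001]
contact_force: [0.7, 0.1, -0.8]
opening: 0.0467
grasp_force: 31.3
```

Emit:
drive_tool(fingers=[4,4,4,4,4,4,4,4], offset=[[0,0,5],[0,0,5],[0,0,3],[0,0,1],[0,0,0.5],[0,0,0.3],[0,0,0.1],[0,0,0]], turn=[[0,0,0],[0,0,0],[0,0,0],[0,0,0],[0,0,0],[0,0,0],[0,0,0],[0,0,0]])

```text
clock: 17.5
position: [0.4831, 0.2524, 0.0659]
orientation: [2.221, 2.221, 0.002]
contact_force: [1.0, -1.0, -0.6]
opening: 0.0467
grasp_force: 31.3
```

Emit:
drive_tool(fingers=[4,4,4,5,7,7,7,7], offset=[[0,0,0.2],[0,0,0.15],[0,0,0],[0,0,0],[0,0,0],[0,0,0],[0,0,-2],[0,0,-6]], turn=[[0,0,0],[0,0,0],[0,0,0],[0,0,0],[0,0,0],[0,0,0],[0,0,0],[0,0,0]])

```text
clock: 18.5
position: [0.4809, 0.2513, 0.1391]
orientation: [-2.219, -2.219, 0.012]
contact_force: [1.3, 0.4, 0.9]
opening: 0.0701
grasp_force: 0.0
```

Emit:
drive_tool(fingers=[8.5,8.5,8.5,8.5,8.5,8.5,8.5,8.5], offset=[[0,0,-6],[-4,0,0],[-6,0,0],[-6,0,0],[-6,0,0],[-6,0,0],[-6,0,0],[0,0,0]], turn=[[0,0,0],[0,0,0],[0,0,0],[0,0,0],[0,0,0],[0,0,0],[0,0,0],[0,0,0]])

```text
clock: 19.5
position: [0.4824, -0.0913, 0.2016]
orientation: [2.228, 2.215, -0.001]
contact_force: [-0.3, 0.5, 0.8]
opening: 0.0853
grasp_force: 0.0
```

```bash
python3 chk.py
```

```text
dropper 24 [0.4927 0.3365 0.1036] [0.4926 0.3389] 0.0071
spice 214 [0.4806 0.2504 0.1076] [0.4811 0.2523] 0.0226
[ 0.48258503 -0.08933267  0.20164225]
```

Emit:
drive_tool(fingers=[8.5,8.5,8.5,8.5,8.5,8.5,8.5,8.5], offset=[[-5,0.7,0],[-3,0,0],[-0.9,0,0],[0,0,3],[0,0,5],[0,0,4],[0,0,1.5],[0,0,0.9]], turn=[[0,0,0],[0,0,0],[0,0,0],[0,0,0],[0,0,0],[0,0,0],[0,0,0],[0,0,0]])

```text
clock: 20.55
position: [0.4904, -0.1761, 0.0581]
orientation: [2.22, 2.222, 0.001]
contact_force: [-0.4, -0.6, 0.6]
opening: 0.0848
grasp_force: 0.0
```

Emit:
drive_tool(fingers=[7,6,6,6,6,6], offset=[[0,0,0],[0,0,0],[0,0,0],[0,0,0],[0,0,0],[0,0,0]], turn=[[0,0,0],[0,0,0],[0,0,0],[0,0,0],[0,0,0],[0,0,0]], squeeze=40)

```text
clock: 21.3
position: [0.4911, -0.1771, 0.0599]
orientation: [2.219, 2.219, 0.003]
contact_force: [-0.8, 1.8, 6.4]
opening: 0.0629
grasp_force: 44.8
```

Emit:
drive_tool(fingers=[6,6,6,6,6,6,6,6], offset=[[0,0,-2],[0,0,-4],[0,0,-5],[0,0,-4],[4,0,0],[5,0,0],[5,-0.6,0],[5,-1,0]], turn=[[0,0,0],[0,0,0],[0,0,0],[0,0,0],[0,0,0],[0,0,0],[0,0,0],[0,0,0]])

```text
clock: 22.3
position: [0.4733, 0.0146, 0.2078]
orientation: [-2.222, -2.221, -0.0]
contact_force: [0.6, 0.4, -2.6]
opening: 0.0626
grasp_force: 45.4
```

Emit:
drive_tool(fingers=[6,6,6,6,6], offset=[[5,0,0],[5,0,0],[4,0,0],[1.1,0,0],[0,0,0]], turn=[[0,0,0],[0,0,0],[0,0,0],[0,0,0],[0,0,0]])

```text
clock: 22.92
position: [0.4737, 0.1642, 0.2077]
orientation: [2.22, 2.222, -0.001]
contact_force: [0.7, -0.4, -2.5]
opening: 0.0623
grasp_force: 45.5
```

Emit:
drive_tool(fingers=[6,6,6,6,6,6,6,6], offset=[[0,0,4],[0,0,5],[0,0,3],[0,0,1.5],[0,0,1],[0,0,0.4],[0,0,0.2],[0,0,0]], turn=[[0,0,0],[0,0,0],[0,0,0],[0,0,0],[0,0,0],[0,0,0],[0,0,0],[0,0,0]])

```text
clock: 23.92
position: [0.4742, 0.1643, 0.0574]
orientation: [2.221, 2.221, 0.002]
contact_force: [0.2, -0.2, -2.4]
opening: 0.0623
grasp_force: 45.4
```

Emit:
drive_tool(fingers=[6,7,8,8.5,8.5,8.5,8.5,8.5], offset=[[0,0,0],[0,0,0],[0,0,0],[0,0,0],[0,0,0],[0,0,0],[0,0,-2],[0,0,-5]], turn=[[0,0,0],[0,0,0],[0,0,0],[0,0,0],[0,0,0],[0,0,0],[0,0,0],[0,0,0]])

```text
clock: 24.92
position: [0.4722, 0.1638, 0.1251]
orientation: [-2.219, -2.219, 0.008]
contact_force: [1.0, 0.5, -0.3]
opening: 0.0847
grasp_force: 0.0
```

Emit:
drive_tool(fingers=[8.5,8.5,8.5,8.5,8.5,8.5,8.5,8.5], offset=[[0,0,-5],[0,0,-2],[-5,0,0],[-6,1,0],[-6,0.6,0],[-5,0,0],[-3,0,0],[0,0,0]], turn=[[0,0,0],[0,0,0],[0,0,0],[0,0,0],[0,0,0],[0,0,0],[0,0,0],[0,0,0]])

```text
clock: 25.92
position: [0.4896, -0.0875, 0.1966]
orientation: [-2.225, -2.218, 0.0]
contact_force: [-0.2, 1.0, 0.3]
opening: 0.0853
grasp_force: 0.0
```

```bash
python3 chk.py
```

```text
dropper 25 [0.4925 0.3366 0.1032] [0.4912 0.3371] 0.0061
spice 216 [0.4804 0.2508 0.1075] [0.4816 0.2524] 0.0231
jam 383 [0.4718 0.1634 0.093 ] [0.4726 0.164 ] 0.0319
[ 0.48970775 -0.08626713  0.19667963]
```

Emit:
drive_tool(fingers=[8.5,8.5,8.5,8.5,5,4,4,4], offset=[[-0.1,0.1,5],[0,0,5],[0,0,3.5],[0,0,1.5],[0,0,0],[0,0,0],[0,0,0],[0,0,0]], turn=[[0,0,0],[0,0,0],[0,0,0],[0,0,0],[0,0,0],[0,0,0],[0,0,0],[0,0,0]], squeeze=30)

```text
clock: 26.98
position: [0.4921, -0.087, 0.0485]
orientation: [2.219, 2.219, 0.004]
contact_force: [2.0, 0.3, 5.7]
opening: 0.0402
grasp_force: 5.4
```

Emit:
drive_tool(fingers=[4,4,4,4,4,4,4,4], offset=[[0,0,0],[0,0,-2],[0,0,-5],[0,0,-5],[0,0,-3],[3,-0.4,0],[4,-1,0],[4,-1,0]], turn=[[0,0,0],[0,0,0],[0,0,0],[0,0,0],[0,0,0],[0,0,0],[0,0,0],[0,0,0]])

```text
clock: 27.98
position: [0.4661, 0.0241, 0.1965]
orientation: [-2.222, -2.22, 0.001]
contact_force: [-0.2, 0.4, -0.8]
opening: 0.0399
grasp_force: 4.7
```

Emit:
drive_tool(fingers=[3,3,3,3,3,3], offset=[[0,0,0],[0,0,0],[2,0,0],[2,0,0],[0.9,0,0],[0,0,0]], turn=[[0,0,0],[0,0,0],[0,0,0],[0,0,0],[0,0,0],[0,0,0]])

```text
clock: 28.72
position: [0.4669, 0.0718, 0.1967]
orientation: [-2.221, -2.221, 0.001]
contact_force: [-1.2, 0.0, -0.9]
opening: 0.038
grasp_force: 29.8
```

Run:
```python
from h import *
s=get_state(); print(s["position"],s["contact_force"],s["opening"],s["grasp_force"])
d=camera("wrist"); cv2.imwrite("pics/w3.png",d["color"]);
```

```text
[0.46692171 0.07183999 0.19667198] [-1.16070977  0.00759582 -0.89422181] 0.0379993811918025 29.765613477894703
```

View pics/w3.png

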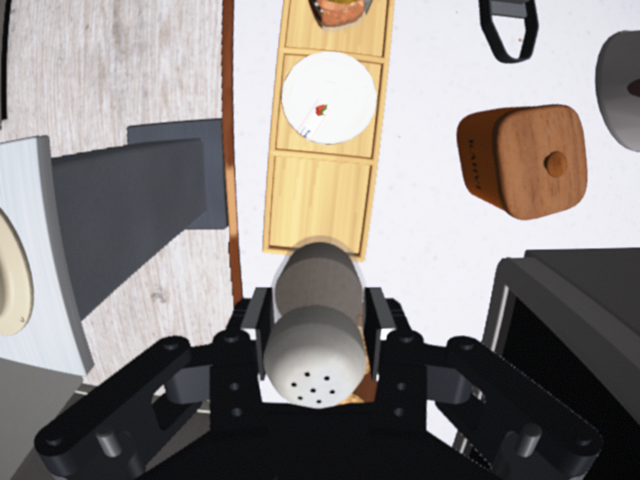

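The salt shaker is held upright between the pads at (318,330). Jam (330,97) and spice stand in their compartments, and the last compartment at (318,205) is empty below the tool.

Emit:
drive_tool(fingers=[3,3,3,3,3,3,3,3], offset=[[0,-0.1,4],[0,0,5],[0,0,3],[0,0,1.3],[0,0,0.8],[0,0,0.4],[0,0,0.2],[0,0,0]], turn=[[0,0,0],[0,0,0],[0,0,0],[0,0,0],[0,0,0],[0,0,0],[0,0,0],[0,0,0]])

```text
clock: 29.78
position: [0.4662, 0.0722, 0.0503]
orientation: [2.221, 2.221, 0.001]
contact_force: [-0.7, -0.7, -1.9]
opening: 0.0382
grasp_force: 30.0
```

Emit:
drive_tool(fingers=[3,3,3], offset=[[0,0,0.2],[0,0,0.2],[0,0,0]], turn=[[0,0,0],[0,0,0],[0,0,0]])

```text
clock: 30.15
position: [0.4657, 0.0722, 0.0456]
orientation: [-2.221, -2.221, 0.0]
contact_force: [-0.2, -0.3, -0.0]
opening: 0.038
grasp_force: 30.0
```

Emit:
drive_tool(fingers=[3,3,4,5,7,7,7,8], offset=[[0,0,0.1],[0,0,0],[0,0,0],[0,0,0],[0,0,0],[0,0,0],[0,0,-2],[0,0,-5]], turn=[[0,0,0],[0,0,0],[0,0,0],[0,0,0],[0,0,0],[0,0,0],[0,0,0],[0,0,0]])

```text
clock: 31.15
position: [0.4641, 0.0721, 0.1133]
orientation: [-2.219, -2.219, 0.007]
contact_force: [1.1, -0.6, 1.1]
opening: 0.08
grasp_force: 0.0
```

Emit:
drive_tool(fingers=[8.5,8.5,8.5,8.5,8.5,8.5,8.5,8.5], offset=[[0,0,-5],[0,0,-3],[-5,0,0],[-6,0,0],[-6,0,0],[-5,0,0],[0,0,0],[0,0,0]], turn=[[0,0,0],[0,0,0],[0,0,0],[0,0,0],[0,0,0],[0,0,0],[0,0,0],[0,0,0]])

```text
clock: 32.15
position: [0.4658, -0.1474, 0.1947]
orientation: [-2.221, -2.221, -0.0]
contact_force: [0.6, 0.1, -0.4]
opening: 0.085
grasp_force: 0.0
```

```bash
python3 chk.py
python3 - <<'E'
from h import *
a=camera("top")["color"][225:290,150:300]; b=camera("scene")["color"][150:330,200:420]
cv2.imwrite("pics/e.png",np.vstack([cv2.resize(a,(660,286),interpolation=cv2.INTER_CUBIC),cv2.resize(b[:95],(660,285),interpolation=cv2.INTER_CUBIC)]))
E
```

```text
dropper 25 [0.4927 0.3362 0.1038] [0.4939 0.3363] 0.0078
spice 218 [0.4805 0.2505 0.1076] [0.4812 0.2528] 0.023
jam 386 [0.4719 0.1634 0.0928] [0.4727 0.164 ] 0.0321
salt 110 [0.4634 0.0699 0.0942] [0.4639 0.0711] 0.017
[ 0.4658972  -0.14695942  0.19473293]
```

View pics/e.png

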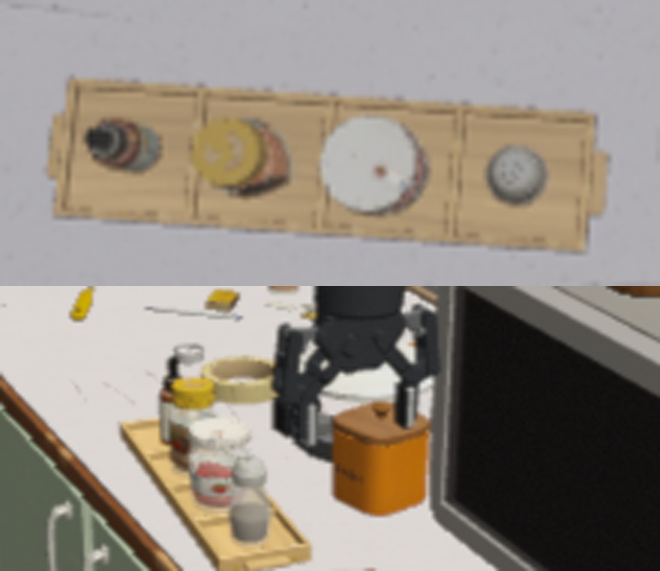

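All four stand upright in the new stand in reversed order, each close to its compartment's centre. The bystanders have not moved and the gripper is clear.

```bash
python3 -c "
from station import *
print(close_job())"
```

```text
the job is handed in; nothing more can be done
None
```

The job is handed in: dropper bottle, spice jar, jam jar and salt shaker now stand upright, left to right, in the new stand's compartments, the reverse of their order on the old stand; no verdict was returned.

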